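# Key check on circuit-board modules

## Robot

A 7-joint arm with a two-finger parallel gripper is mounted at the origin on the work surface. World frame = base frame: x ahead of the robot, y to its left, z up, the work surface at z = 0. Lengths are in mm, angles in rad, forces in N, time in s.
With the tool pointing down it reaches from about 350 to 775 mm from the base axis. Payload 3.1 kg.
Tool frame: the origin (TCP) lies at the very end of the fingers, on their centre line; the grasp point (between the pads) lies 19 mm behind it (bot.grip_depth is the z of the grasp point in the tool frame, in mm); z points along the fingers, y is the line along which they close (so a half turn about z gives the same grasp; the last joint's range is limited). The gripper opens to 85 mm and grips with 20 to 120 N. Pads are 22 mm wide; open, the fingers measure 114 mm over their backs; the gripper's body (76 mm by 85 mm) begins 54 mm behind the grasp point. The pads swing forward as they close: fully open they stand 13 mm farther back than shut.
Start: joints at [-1.154, 0.311, 0.014, 1.512, -0.004, 1.319, -0.027], TCP at [243.557, 493.151, 231.304] pointing down, gripper open.
Joint ranges: [-2.7, 2.7], [-0.3, 1.91], [-1.27, 1.3], [0.12, 2.57], [-1.44, 4.58], [0.2, 2.03], [-3.05, 3.05]. Speed limits (rad/s): [2.79, 2.79, 3.14, 3.14, 3.14, 3.14, 3.14].

## Interface

Orientations are given as a rotation vector (axis times angle).
In Python, from station import bot gives the robot as it stands.
- The arm moves only by the tool servo_tool, never from a script. Its argument "targets" is a list of rows, each a list of 7 numbers: the turn, a rotation vector about the tool's x, y, z normalised to -1 to 1, where 1 is 30 degrees, then the shift along the tool's x, y, z normalised to -1 to 1, where 1 is 12 cm, then the closure, from -1 (fully open) to 1 (shut). A call has 1 to 12 rows; each row shifts and turns the commanded pose from where the row before left it, along the tool's axes as they then stand; what a row does not reach is not made up. A row lasts 1/10 s, in which the tool goes at most 50 mm and 8.59 degrees, less where a joint would pass 70% of its speed; a pose out of reach is approached as far as the arm can. A call with a number of a shift or a turn outside -1 to 1 is refused whole. A call with a gripper value outside its range is refused whole. The fingers move at their own pace and stop on an object; the grip force is fixed at half the most. Time passes only in rows, so rows that do not move let the fingers close. It gives the time, the measured TCP pose, the force, the opening and the grip force at its end, in the units of the state.
- bot.observe(): the state, without advancing time (a new reading comes with each control period).
- bot.capture(name): name is "scene" or "side" or "wrist"; returns a dict with "pixels" (400x640x3 uint8, blue, green, red), "fx", "fy", "cx", "cy" (pixels), "rvec" (rotation vector, rad) and "tvec" (3), from world to camera coordinates, as OpenCV has them. Camera axes: x right, y down, z forward; pixel columns grow to the right and rows downward; lengths in mm; the calibration is good to about 2 mm. A picture is of the moment at which its call begins. There is no depth.
- bot.sign_off(): hands the job in; it is judged then, once.
The state is a dict: "t": time; "joint_pos": joint angles; "joint_vel": joint speeds; "joint_torque": joint torques, N m; "tool_pos": TCP position; "tcp_rot": TCP orientation; "ft_force": force on the tool from outside, world axes, zero at the start; "wrist_torque": the same for the moment, N m; "opening": finger opening in mm; "grip_force": force on a finger pad.
Only numpy, scipy, OpenCV 4.12 (cv2) and the standard library are available. Lean on these libraries where they do the work, as an engineer would, in place of code of your own. Each camera call takes 0.05 s, during which the arm holds its last target. There are 200 camera calls.

## Task

Do the key check on the loose circuit-board modules on the mat: with a fingertip, lightly press the red key, then the yellow key, then the blue key, each about halfway down, letting each spring back up before pressing the next. Leave the white key's module untouched, and do not lift, shove or tip any module or the tape, spool, jar and tweezers lying around them.

Things in the scene. Friction and masses are not known exactly. Their poses are not given: they have to be found in the camera images.
- module_red: the key module with the red key: a loose green circuit board, 70 mm (its x) by 56 mm (its y), on four brass standoffs, about 0.3 kg, lying on the 3 mm grey mat; a 38 mm square black housing, top 28 mm above the feet, stands in the middle and carries the key. Origin: centre of the underside, at the feet, z up. Modules lie in a rough row across the mat in any order of colours and at any yaw
- key_red_top (a point): centre of the top face of the red key, a flat round plastic cap 32 mm in diameter, standing 14 mm proud of its housing; untouched, this point is 42 mm above the module's feet, 45 mm above the table. It sinks with the key
- key_red (a joint): how far the red key is pressed down, m: 0 up, 0.010 bottomed. Spring return: it starts to move at about 1 N, takes about 3.5 N at half travel (5 mm) and 6 N at the bottom; it springs fully up when let go. A press registers from about 3 mm down
- module_yellow: the key module with the yellow key: a loose green circuit board, 70 mm (its x) by 56 mm (its y), on four brass standoffs, about 0.3 kg, lying on the 3 mm grey mat; a 38 mm square black housing, top 28 mm above the feet, stands in the middle and carries the key. Origin: centre of the underside, at the feet, z up. Modules lie in a rough row across the mat in any order of colours and at any yaw
- key_yellow_top (a point): centre of the top face of the yellow key, a flat round plastic cap 32 mm in diameter, standing 14 mm proud of its housing; untouched, this point is 42 mm above the module's feet, 45 mm above the table. It sinks with the key
- key_yellow (a joint): how far the yellow key is pressed down, m: 0 up, 0.010 bottomed. Spring return: it starts to move at about 1 N, takes about 3.5 N at half travel (5 mm) and 6 N at the bottom; it springs fully up when let go. A press registers from about 3 mm down
- module_blue: the key module with the blue key: a loose green circuit board, 70 mm (its x) by 56 mm (its y), on four brass standoffs, about 0.3 kg, lying on the 3 mm grey mat; a 38 mm square black housing, top 28 mm above the feet, stands in the middle and carries the key. Origin: centre of the underside, at the feet, z up. Modules lie in a rough row across the mat in any order of colours and at any yaw
- key_blue_top (a point): centre of the top face of the blue key, a flat round plastic cap 32 mm in diameter, standing 14 mm proud of its housing; untouched, this point is 42 mm above the module's feet, 45 mm above the table. It sinks with the key
- key_blue (a joint): how far the blue key is pressed down, m: 0 up, 0.010 bottomed. Spring return: it starts to move at about 1 N, takes about 3.5 N at half travel (5 mm) and 6 N at the bottom; it springs fully up when let go. A press registers from about 3 mm down
- module_white: the key module with the white key: a loose green circuit board, 70 mm (its x) by 56 mm (its y), on four brass standoffs, about 0.3 kg, lying on the 3 mm grey mat; a 38 mm square black housing, top 28 mm above the feet, stands in the middle and carries the key. Origin: centre of the underside, at the feet, z up. Modules lie in a rough row across the mat in any order of colours and at any yaw
- key_white_top (a point): centre of the top face of the white key, a flat round plastic cap 32 mm in diameter, standing 14 mm proud of its housing; untouched, this point is 42 mm above the module's feet, 45 mm above the table. It sinks with the key
- key_white (a joint): how far the white key is pressed down, m: 0 up, 0.010 bottomed. Spring return: it starts to move at about 1 N, takes about 3.5 N at half travel (5 mm) and 6 N at the bottom; it springs fully up when let go. A press registers from about 3 mm down
- tape_roll: yellow roll of tape lying flat, 84 mm across, 18 mm high, a ring; loose bystander beyond the row. Origin: centre of the underside
- solder_spool: solder spool standing on end, black flanges and bright metal winding, 56 mm across, 50 mm high; loose bystander beyond the row. Origin: centre of the underside
- parts_jar: small jar with orange cap, 48 mm across, 55 mm high; loose bystander beyond the row. Origin: centre of the underside
- tweezers: steel tweezers with a red grip, about 130 mm long (its x), 12 mm wide, 8 mm high, lying flat between robot and row; loose bystander. Origin: underside, near the middle of the length
Not all that is in view belongs to the job. What is shaped like the module_red but pink or purple is not meant. Leave any pink look-alike of the module_yellow alone.

How it is judged:
By the outcome, as a careful person would: the job done as asked, in the order asked, and still so for the second after the job is handed in, with the robot touching nothing.
It also fails if it takes over 40 s, if anything falls off the work surface, if the arm or the gripper's body presses on something with over 40 N, if the wrist force passes 120 N, or if a joint passes its speed limit or range.

## Working session

There is one attempt and no reset: what is moved stays moved. The work goes in short steps, Python scripts to look and compute and a tool call to move; the robot and the scene stay as the last step left them, time stands still between calls to the robot, and variables do not carry over. Pictures are saved under pics/ and viewed, at most 10 in all, crops included, and the job is handed in when it is done.

Besides the shell and the picture viewer there is one more tool, called after "Call:" as name(argument=value, ...), one argument or row to a line, values as JSON. servo_tool: Moves the arm, as the interface text tells. Its arguments: {"type":"object","properties":{"targets":{"type":"array","items":{"type":"array","items":{"type":"number","minimum":-1,"maximum":1}}}},"required":["targets"]}

```bash
mkdir -p pics; python3 - <<'E'
from station import bot
import cv2
s=bot.observe(); print({k:s[k] for k in('t','tool_pos','tcp_rot','ft_force','opening')})
for n in('scene','side'):
    c=bot.capture(n); cv2.imwrite(f'pics/{n}0.png',c['pixels']); print(n,c['fx'],c['rvec'],c['tvec'])
E
```

```text
{'t': 0.0, 'tool_pos': array([243.26006462, 492.46797168, 230.21378016]), 'tcp_rot': array([-0.71411732, -3.05894551,  0.00364958]), 'ft_force': array([ 0.55697966, -0.38377443,  0.54072494]), 'opening': 85.46955010891912}
scene 411.6327755306716 [ 1.68303206  2.09329903 -0.66600777] [ 132.42184087 -421.44998034 1385.34913005]
side 464.79106353572564 [ 2.13646863 -0.79113167  0.39057593] [-422.27412372  261.99422858  623.16101788]
```

View pics/scene0.png

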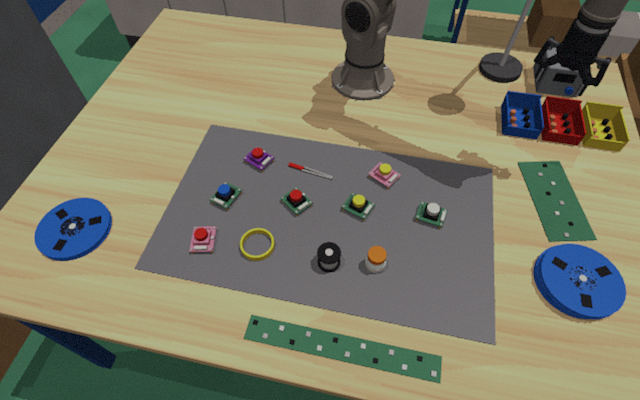

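View pics/side0.png

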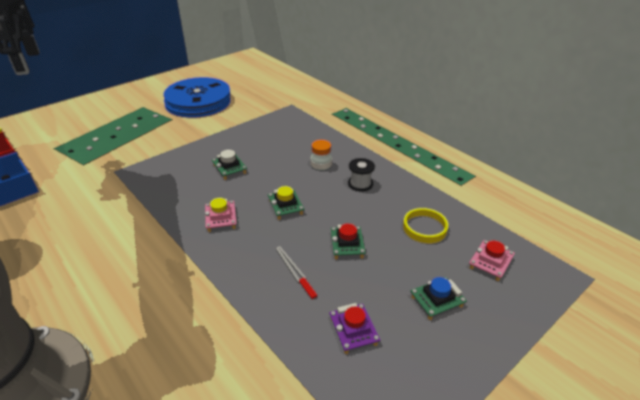

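The scene view shows these possible red keys: on a green board (297,196), on a purple board (257,154) and on a pink board (201,235). Yellow keys are on a green board (358,202) and a pink board (385,170). The only blue key is at (225,190), and the white one is at (432,210). By the description I choose the green boards, seen in the side view at red (347,232), yellow (285,193) and blue (441,288).

```bash
cat >h.py <<'E'
import cv2,numpy as np
def ray(c,uv):
    R=cv2.Rodrigues(np.array(c['rvec'],float))[0]; t=np.array(c['tvec'],float).ravel()
    d=R.T@np.array([(uv[0]-c['cx'])/c['fx'],(uv[1]-c['cy'])/c['fy'],1]); return -R.T@t,d/np.linalg.norm(d)
def plane(c,uv,z):
    o,d=ray(c,uv); return o+d*(z-o[2])/d[2]
def proj(c,p): return cv2.projectPoints(np.array([p],float),np.array(c['rvec'],float),np.array(c['tvec'],float),np.array([[c['fx'],0,c['cx']],[0,c['fy'],c['cy']],[0,0,1.]]),None)[0].ravel()
H={'red':[(0,8),(172,180)],'yellow':[(22,36)],'blue':[(100,125)]}
def cap(c,col,seed,r=22):
    """blob of the cap colour nearest the seed, bright top part: contour centre (u,v), area"""
    h=cv2.cvtColor(c['pixels'],cv2.COLOR_BGR2HSV); m=np.zeros(h.shape[:2],np.uint8)
    for a,b in H[col]: m|=cv2.inRange(h,(a,130,70),(b,255,255))
    k=np.zeros_like(m); cv2.circle(k,tuple(map(int,seed)),r,255,-1); m&=k
    cs=cv2.findContours(m,cv2.RETR_EXTERNAL,cv2.CHAIN_APPROX_NONE)[0]; q=max(cs,key=cv2.contourArea)
    return q
def tri(rs):
    A=sum(np.eye(3)-np.outer(d,d) for o,d in rs); b=sum((np.eye(3)-np.outer(d,d))@o for o,d in rs); return np.linalg.solve(A,b)
E
python3 - <<'E'
from station import bot
from h import *
S=bot.capture('scene');D=bot.capture('side')
print(proj(S,bot.observe()['tool_pos']),proj(S,[0,0,0]))
for n,a,b in(('red',(297,196),(347,232)),('yellow',(358,202),(285,193)),('blue',(225,190),(441,288))):
    rs=[]
    for c,s in((S,a),(D,b)):
        q=cap(c,n,s,16 if c is S else 20); M=cv2.moments(q); uv=(M['m10']/M['m00'],M['m01']/M['m00'])
        print(n,np.round(uv,1),cv2.boundingRect(q),np.round(plane(c,uv,41),1)); rs.append(ray(c,uv))
    print('  tri',np.round(tri(rs),1))
for n,uv in(('white',(432,208)),('spool',(329,250)),('jar',(377,254)),('tapeC',(257,244)),('twz1',(291,165)),('twz2',(331,178)),('purple',(257,154)),('pinkY',(385,170))): print(n,np.round(plane(S,uv,{'spool':53,'jar':58}.get(n,30)),0))
im=np.hstack([cv2.resize(S['pixels'][140:260,180:460],None,fx=2.5,fy=2.5,interpolation=cv2.INTER_CUBIC)])
cv2.imwrite('pics/crop1.png',im)
E
```

```text
[552.99243914  92.10559752] [361.34229641  79.74354191]
red [295.5 194.9] (289, 190, 13, 11) [542.2 -84.9  41. ]
red [347.6 231.4] (339, 223, 18, 17) [540.8 -88.4  41. ]
  tri [541.7 -86.1  39.3]
yellow [358.4 200.7] (352, 195, 14, 13) [526.   76.3  41. ]
yellow [284.7 193.3] (276, 186, 18, 16) [522.4  71.2  41. ]
  tri [524.5  75.4  37.9]
blue [223.8 189.6] (218, 184, 12, 12) [ 565.2 -271.7   41. ]
blue [440. 287.] (430, 277, 21, 20) [ 562.8 -275.2   41. ]
  tri [ 564.1 -273.5   38.8]
white [501. 262.  30.]
spool [688.  34.  53.]
jar [677. 144.  58.]
tapeC [ 696. -141.   30.]
twz1 [ 438. -126.   30.]
twz2 [460.  -9.  30.]
purple [ 419. -229.   30.]
pinkY [401. 129.  30.]
```

View pics/crop1.png

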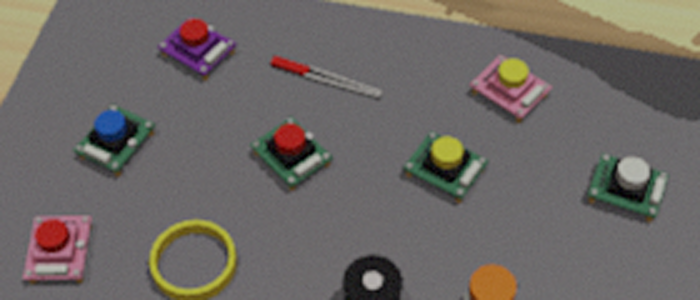

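The crop confirms that red (290,140), yellow (448,152) and blue (110,125) all sit on green boards. The purple and pink boards are decoys. I'll shut the gripper and travel high towards red.

Call:
servo_tool(
  targets=[
    [0,0,0,-0.27,-0.2,0,1],
    [0,0,0,-0.27,-0.2,0,1],
    [0,0,0,-0.27,-0.2,0,1],
    [0,0,0,-0.27,-0.2,0,1],
    [0,0,0,-0.27,-0.2,0,1],
    [0,0,0,-0.27,-0.2,0,1],
    [0,0,0,-0.27,-0.2,0,1],
    [0,0,0,-0.27,-0.2,0,1],
    [0,0,0,-0.27,-0.2,0,1],
    [0,0,0,-0.27,-0.2,0,1],
    [0,0,0,-0.27,-0.2,0,1],
    [0,0,0,-0.27,-0.2,0,1],
  ],
)

```text
t: 1.4
tool_pos: [465.0, 61.3, 231.3]
tcp_rot: [0.714, 3.059, 0.001]
ft_force: [0.9, 0.8, 0.4]
opening: -0.1
grip_force: 0.0
```

Call:
servo_tool(
  targets=[
    [0,0,0,-0.28,-0.2,0,1],
    [0,0,0,-0.28,-0.2,0,1],
    [0,0,0,-0.28,-0.2,0.15,1],
    [0,0,0,-0.28,-0.2,0.15,1],
    [0,0,0,0,0,0.2,1],
    [0,0,0,0,0,0,1],
  ],
)

```text
t: 2.0
tool_pos: [539.8, -83.7, 167.7]
tcp_rot: [-0.717, -3.05, 0.002]
ft_force: [-0.7, 1.7, -0.1]
opening: 0.1
grip_force: 0.0
```

```bash
cat >>h.py <<'E'
def toolshift(bot,target):
    s=bot.observe(); R=cv2.Rodrigues(np.array(s['tcp_rot'],float))[0]
    return R.T@(np.array(target,float)-s['tool_pos'])/120
E
python3 - <<'E'
from station import bot
from h import *
W=bot.capture('wrist'); cv2.imwrite('pics/w1.png',W['pixels'])
s=bot.observe(); print(s['tool_pos'],s['ft_force'],proj(W,s['tool_pos']))
u=proj(W,[542,-86,45]);print(u)
q=cap(W,'red',u,90); print(cv2.boundingRect(q)); e=cv2.fitEllipse(cv2.convexHull(q)); print(e, plane(W,e[0],45))
E
```

```text
[541.07580161 -82.29374868 169.54731185] [ 0.09801662 -0.16217051  0.68681405] [326.45101015 272.38807819]
[321.52550715 196.13288415]
(301, 175, 42, 41)
((321.2080078125, 195.447509765625), (41.38892364501953, 42.17647171020508), 108.3994369506836) [541.40010929 -85.97316107  45.        ]
```

View pics/w1.png

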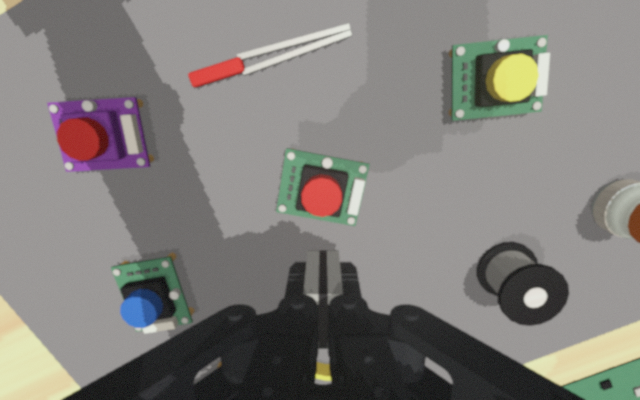

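The wrist view shows the red key on the green board at (321,195), yellow at (514,78), blue at (141,309), and the closed fingertips at (326,272). Next I'll measure all three and compute the shift to red.

```bash
python3 - <<'E'
from station import bot
from h import *
W=bot.capture('wrist')
for n,p in(('red',(322,196)),('yellow',(514,78)),('blue',(141,309))):
    q=cap(W,n,p,45); e=cv2.fitEllipse(cv2.convexHull(q)); print(n,np.round(e[0],1),np.round(e[1],1),np.round(plane(W,e[0],45),1))
print(bot.observe()['tool_pos'],toolshift(bot,[541.4,-86,55]))
E
```

```text
red [318.6 193.8] [41.5 41.8] [541.5 -85.9  45. ]
yellow [505.2  77.3] [42.6 48.3] [523.3  69.4  45. ]
blue [139.2 305.2] [36.  41.2] [ 562.3 -267.8   45. ]
[542.24818837 -81.67065933 171.05686364] [-0.01135349 -0.03573041  0.96711262]
```

Call:
servo_tool(
  targets=[
    [0,0,0,-0.01,-0.03,0.2,1],
    [0,0,0,0,0,0.25,1],
    [0,0,0,0,0,0.25,1],
    [0,0,0,0,0,0.15,1],
    [0,0,0,0,0,0.05,1],
    [0,0,0,0,0,0,1],
    [0,0,0,0,0,0,1],
  ],
)

```text
t: 2.8
tool_pos: [543.6, -86.2, 65.1]
tcp_rot: [0.712, 3.056, 0.001]
ft_force: [0.7, 0.3, 0.3]
opening: -0.3
grip_force: 0.0
```

```bash
python3 - <<'E'
from station import bot
from h import *
P=[]
for i in range(4):
    W=bot.capture('wrist'); s=bot.observe(); P.append(s['tool_pos'])
print(np.round(P,1),s['ft_force'])
cv2.imwrite('pics/w2.png',W['pixels']); print(proj(W,s['tool_pos']),proj(W,[541.4,-86,45]))
E
```

```text
[[543.7 -86.4  65.2]
 [543.6 -86.6  65.1]
 [543.3 -86.6  64.8]
 [543.1 -86.6  64.5]] [0.24299111 0.49642271 0.27200322]
[322.02544777 268.46198974] [321.69495739 245.84589699]
```

View pics/w2.png

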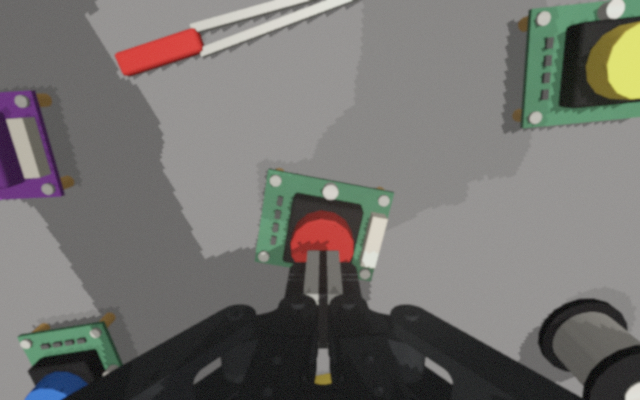

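The fingertips at (322,260) stand over the red cap, which is centred at about (322,246). I'll press slowly.

Call:
servo_tool(
  targets=[
    [0,0,0,0,0,0.06,1],
    [0,0,0,0,0,0.06,1],
    [0,0,0,0,0,0.03,1],
    [0,0,0,0,0,0.02,1],
    [0,0,0,0,0,0.01,1],
    [0,0,0,0,0,0,1],
    [0,0,0,0,0,0,1],
  ],
)

```text
t: 3.7
tool_pos: [541.7, -86.5, 41.8]
tcp_rot: [-0.714, -3.059, -0.0]
ft_force: [-2.9, 0.1, 2.3]
opening: -0.0
grip_force: 1.3
```

Call:
servo_tool(
  targets=[
    [0,0,0,0,0,0.015,1],
    [0,0,0,0,0,0,1],
    [0,0,0,0,0,0,1],
  ],
)

```text
t: 4.0
tool_pos: [542.1, -86.6, 40.0]
tcp_rot: [0.714, 3.059, 0.0]
ft_force: [-2.3, 0.7, 2.9]
opening: -0.2
grip_force: 1.7
```

Red is about 5 mm down, and the force agrees. I'll release and rise.

Call:
servo_tool(
  targets=[
    [0,0,0,0,0,-0.04,1],
    [0,0,0,0,0,-0.06,1],
    [0,0,0,0,0,-0.2,1],
    [0,0,0,0,0,-0.3,1],
    [0,0,0,0,0,-0.3,1],
    [0,0,0,0,0,0,1],
    [0,0,0,0,0,0,1],
  ],
)

```text
t: 4.7
tool_pos: [543.2, -86.8, 149.2]
tcp_rot: [0.714, 3.056, 0.001]
ft_force: [-0.2, 1.4, -1.2]
opening: 0.0
grip_force: 0.0
```

```bash
python3 - <<'E'
from station import bot
from h import *
W=bot.capture('wrist');s=bot.observe();print(s['tool_pos'])
for n,g in(('red',(541.4,-86,45)),('yellow',(524,72,45)),('blue',(563,-271,45))):
    p=proj(W,g)
    try: q=cap(W,n,p,50); e=cv2.fitEllipse(cv2.convexHull(q)); print(n,np.round(p),np.round(e[0],1),np.round(e[1],1),np.round(plane(W,e[0],45),1))
    except Exception as x: print(n,p,x)
print(toolshift(bot,[524,71,130]))
E
```

```text
[542.02812598 -86.45365253 147.76988551]
red [322. 195.] [322.3 195.2] [44.9 45. ] [541.3 -85.8  45. ]
yellow [531.  68.] [526.6  68.9] [47.7 56.1] [523.4  69.6  45. ]
blue [127. 317.] [129.9 314.1] [38.8 44.6] [ 562.2 -267.4   45. ]
[0.7156417  1.10995897 0.14828807]
```

Red has not moved. I'll go on to yellow.

Call:
servo_tool(
  targets=[
    [0,0,0,0.14,0.22,0,1],
    [0,0,0,0.14,0.22,0,1],
    [0,0,0,0.14,0.22,0,1],
    [0,0,0,0.14,0.22,0,1],
    [0,0,0,0.15,0.22,0,1],
    [0,0,0,0,0,0,1],
    [0,0,0,0,0,0,1],
  ],
)

```text
t: 5.45
tool_pos: [523.0, 70.4, 146.3]
tcp_rot: [-0.71, -3.058, 0.002]
ft_force: [-0.9, -0.9, -0.4]
opening: -0.0
grip_force: 0.0
```

```bash
python3 - <<'E'
from station import bot
from h import *
W=bot.capture('wrist');p=proj(W,(523.5,70,45))
q=cap(W,'yellow',p,50); e=cv2.fitEllipse(cv2.convexHull(q)); g=plane(W,e[0],45); print(np.round(p),np.round(e[0],1),np.round(e[1],1),g)
g[2]=52;print(bot.observe()['tool_pos'],toolshift(bot,g))
E
```

```text
[323. 201.] [329.4 198. ] [43.2 46.5] [523.64864513  75.23769352  45.        ]
[523.35739034  68.76225123 146.66783436] [0.02063097 0.05132678 0.78880844]
```

Call:
servo_tool(
  targets=[
    [0,0,0,0.02,0.05,0.2,1],
    [0,0,0,0,0,0.2,1],
    [0,0,0,0,0,0.1,1],
    [0,0,0,0,0,0,1],
    [0,0,0,0,0,0,1],
  ],
)

```text
t: 6.0
tool_pos: [525.1, 74.8, 88.2]
tcp_rot: [0.717, 3.058, -0.001]
ft_force: [0.3, 0.1, 0.9]
opening: 0.0
grip_force: 0.0
```

```bash
python3 - <<'E'
from station import bot
from h import *
W=bot.capture('wrist');p=proj(W,(523.6,75,45))
q=cap(W,'yellow',p,60); e=cv2.fitEllipse(cv2.convexHull(q)); g=plane(W,e[0],45); print(np.round(p),np.round(e[0],1),np.round(e[1],1),g)
print(bot.observe()['tool_pos'])
cv2.imwrite('pics/w3.png',W['pixels'])
E
```

```text
[321. 229.] [321.4 226.7] [56.7 58. ] [522.42873503  75.53938824  45.        ]
[525.64507732  75.1595153   88.80278911]
```

View pics/w3.png

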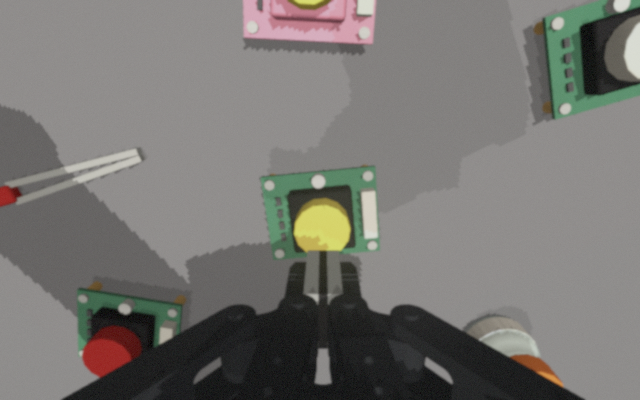

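The yellow cap on the green board is at (322,228), directly in line with the fingertips. I'll press it.

Call:
servo_tool(
  targets=[
    [0,0,0,0.01,0,0.12,1],
    [0,0,0,0,0,0.12,1],
    [0,0,0,0,0,0.08,1],
    [0,0,0,0,0,0.03,1],
    [0,0,0,0,0,0.02,1],
    [0,0,0,0,0,0.015,1],
    [0,0,0,0,0,0,1],
    [0,0,0,0,0,0,1],
  ],
)

```text
t: 6.85
tool_pos: [523.8, 76.4, 42.2]
tcp_rot: [0.714, 3.059, 0.0]
ft_force: [-1.4, -0.1, 1.3]
opening: 0.3
grip_force: 1.2
```

Call:
servo_tool(
  targets=[
    [0,0,0,0,0,0.015,1],
    [0,0,0,0,0,0.005,1],
    [0,0,0,0,0,0,1],
    [0,0,0,0,0,0,1],
  ],
)

```text
t: 7.25
tool_pos: [523.9, 76.4, 39.5]
tcp_rot: [0.714, 3.059, 0.0]
ft_force: [-1.3, 0.2, 3.6]
opening: -0.0
grip_force: 1.9
```

Yellow is half down at 3.6 N. I'll release it and travel to blue.

Call:
servo_tool(
  targets=[
    [0,0,0,0,0,-0.04,1],
    [0,0,0,0,0,-0.06,1],
    [0,0,0,0,0,-0.2,1],
    [0,0,0,0,0,-0.3,1],
    [0,0,0,0,0,-0.3,1],
    [0,0,0,0,0,0,1],
  ],
)

```text
t: 7.85
tool_pos: [527.9, 77.0, 152.9]
tcp_rot: [0.712, 3.049, 0.008]
ft_force: [1.5, -0.1, 0.1]
opening: 0.1
grip_force: 0.0
```

Call:
servo_tool(
  targets=[
    [0,0,0,-0.17,-0.27,0,1],
    [0,0,0,-0.17,-0.27,0,1],
    [0,0,0,-0.18,-0.27,0,1],
    [0,0,0,-0.17,-0.27,0,1],
    [0,0,0,-0.18,-0.27,0,1],
    [0,0,0,-0.18,-0.27,0,1],
    [0,0,0,-0.18,-0.27,0,1],
    [0,0,0,-0.17,-0.27,0,1],
    [0,0,0,-0.18,-0.27,0,1],
    [0,0,0,0,0,0,1],
    [0,0,0,0,0,0,1],
  ],
)

```text
t: 8.95
tool_pos: [563.6, -270.1, 146.5]
tcp_rot: [-0.719, -3.057, -0.0]
ft_force: [0.3, 0.5, -0.7]
opening: -0.4
grip_force: 0.0
```

```bash
python3 - <<'E'
from station import bot
from h import *
W=bot.capture('wrist');p=proj(W,(564,-272,45))
q=cap(W,'blue',p,50); e=cv2.fitEllipse(cv2.convexHull(q)); g=plane(W,e[0],45); print(np.round(p),np.round(e[0],1),np.round(e[1],1),g)
g[2]=88;print(bot.observe()['tool_pos'],toolshift(bot,g))
E
```

```text
[320. 201.] [318.2 202. ] [44.5 45.2] [ 563.69713555 -273.51115612   45.        ]
[ 564.26832369 -268.09515893  146.4455154 ] [-0.01652982 -0.04309699  0.48697316]
```

Call:
servo_tool(
  targets=[
    [0,0,0,-0.015,-0.035,0.2,1],
    [0,0,0,0,0,0.2,1],
    [0,0,0,0,0,0.1,1],
    [0,0,0,0,0,0,1],
    [0,0,0,0,0,0,1],
  ],
)

```text
t: 9.5
tool_pos: [564.9, -272.6, 87.8]
tcp_rot: [0.712, 3.059, 0.001]
ft_force: [0.2, -0.1, 0.0]
opening: 0.1
grip_force: 0.0
```

```bash
python3 - <<'E'
from station import bot
from h import *
W=bot.capture('wrist');p=proj(W,(563.7,-273.5,45))
q=cap(W,'blue',p,60); e=cv2.fitEllipse(cv2.convexHull(q)); g=plane(W,e[0],45); print(np.round(p),np.round(e[0],1),np.round(e[1],1),g)
g[2]=40;print(bot.observe()['tool_pos'],toolshift(bot,g))
cv2.imwrite('pics/w4.png',W['pixels'])
E
```

```text
[320. 230.] [319.7 229.4] [56.9 58.7] [ 563.11110867 -273.24954598   45.        ]
[ 565.2822283  -273.23468229   88.50516917] [ 0.0170354 -0.008231   0.4041719]
```

View pics/w4.png

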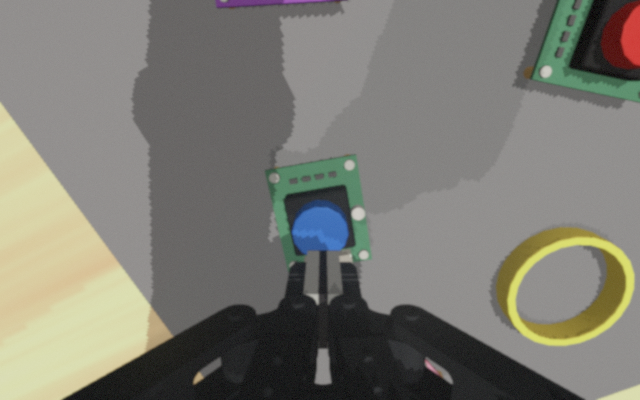

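The blue cap at (320,229) is in line with the fingertips. I'll press it.

Call:
servo_tool(
  targets=[
    [0,0,0,0.01,0,0.12,1],
    [0,0,0,0,0,0.12,1],
    [0,0,0,0,0,0.08,1],
    [0,0,0,0,0,0.03,1],
    [0,0,0,0,0,0.02,1],
    [0,0,0,0,0,0.015,1],
    [0,0,0,0,0,0,1],
    [0,0,0,0,0,0,1],
  ],
)

```text
t: 10.35
tool_pos: [563.2, -273.1, 41.6]
tcp_rot: [0.714, 3.059, 0.0]
ft_force: [-1.8, 0.6, 2.6]
opening: 0.2
grip_force: 1.3
```

Call:
servo_tool(
  targets=[
    [0,0,0,0,0,0.015,1],
    [0,0,0,0,0,0,1],
    [0,0,0,0,0,0,1],
  ],
)

```text
t: 10.65
tool_pos: [563.5, -273.2, 39.7]
tcp_rot: [0.714, 3.058, -0.0]
ft_force: [-1.2, 0.7, 3.8]
opening: 0.2
grip_force: 1.8
```

Call:
servo_tool(
  targets=[
    [0,0,0,0,0,-0.04,1],
    [0,0,0,0,0,-0.06,1],
    [0,0,0,0,0,-0.2,1],
    [0,0,0,0,0,-0.3,1],
    [0,0,0,0,0,-0.4,1],
    [0,0,0,0,0,-0.3,1],
    [0,0,0,0,0,0,1],
    [0,0,0,0,0,0,1],
  ],
)

```text
t: 11.45
tool_pos: [563.8, -273.4, 196.6]
tcp_rot: [0.714, 3.056, -0.001]
ft_force: [-0.2, 1.0, -0.6]
opening: -0.1
grip_force: 0.0
```

```bash
python3 - <<'E'
from station import bot
from h import *
D=bot.capture('side')
a=cv2.imread('pics/side0.png'); cv2.imwrite('pics/end.png',D['pixels'])
for n,b in(('red',(347,232)),('yellow',(285,193)),('blue',(441,288))):
    for im in(a,D['pixels']):
        try: q=cap({'pixels':im},n,b,20); M=cv2.moments(q); print(n,M['m10']/M['m00'],M['m01']/M['m00'],M['m00'])
        except Exception as x: print(n,x)
E
```

```text
red 347.6181818181818 231.3530303030303 220.0
red 347.55507246376806 231.5768115942029 230.0
yellow 284.6595744680851 193.24911347517727 188.0
yellow 284.7316017316017 193.395670995671 192.5
blue 439.96195343554797 286.900624645088 293.5
blue 440.02805280528054 287.14026402640263 303.0
```

View pics/end.png

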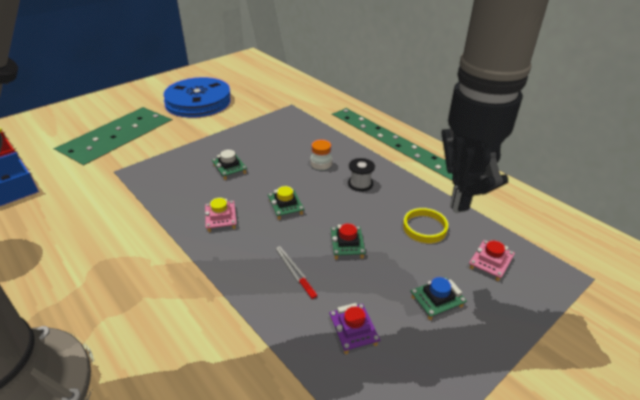

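The side view shows red (347,231), yellow (285,193) and blue (440,287) back up and within 0.3 px of where they started. The arm is clear of everything.

```bash
python3 -c "
from station import bot
print(bot.sign_off())"
```

```text
the job is handed in; nothing more can be done
None
```

I pressed the red, yellow and blue keys in that order, each about 5 mm down, and each sprang back up before the next; nothing in the final view looks moved, and the job was handed in at about 11.5 s.

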